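Hold the run key turned in the interlock box

TASK

Take the key with the square-cornered bow out of the key stand, push it fully home in the slot on top of the grey switch box, wiggling it past the sticky pins if it catches, and turn it a quarter clockwise to its stop. It is a hold-to-run switch that springs back, so finish with the gripper still holding the key turned at the stop. Leave the round-bowed key standing in its stand and do not disturb the other things on the bench.

Things in the scene. Friction and masses are not known exactly. Their poses are not given: they have to be found in the camera images.
- switch_box: fixed grey key-switch box, 120 (its x) x 100 (its y) x 55 mm high, a 60x50 mm aluminium plate flush in its top and three small lamp domes (8 mm high) along its +x side. Origin: centre of its underside, z up. The key slot is in the aluminium plate, at keyhole.
- keyhole (a point): centre of the key slot's mouth, in the box's flat top (55 mm above the worktop); axes as the box's. Slot 18 mm long along x, 6 mm wide along y, 1.5 mm chamfer, through a 5 mm plate; the turning plug below has a slot 17.2 x 5 mm. The key enters straight down, blade along x, either way round. Fully home its collar rests on the plate, its tip 21 mm below this point.
- pins (a point): inside the box, on the slot's axis 11.5 mm below its mouth: two sticky spring pins jut in from the slot's two ends (x) about here. The key's wedge meets them when its tip is 14 to 18 mm down; pressing straight down past them takes about 5 to 15 N, and wiggling a few degrees helps. Turn only when fully home: before that the blade is still in the fixed plate. While turned it cannot come out.
- plug (a joint): turn of the lock plug in rad: 0 at home (slots in line), grows as the key is turned clockwise seen from above, stop at 1.57. A spring pulls it back to 0 at once when let go (about 0.03 N m at home, 0.14 N m at the stop). The key has about 4 degrees of play in the plug, so turn the key a little over a quarter.
- square_key: the key to use: rectangular, SQUARE-cornered grey bow, standing bow up in the stand. Origin at its wedge tip (lowest point), z up, x along the width of blade and bow. From the tip: 45 degree wedge 0 to 8 mm; blade 16 wide, 4 thick to 14 mm; stem of diameter 4; collar of diameter 18 from 21 to 25; neck of diameter 8; bow from 37 to 73 mm. About 60 g. A half turn about z makes no difference.
- square_key_bow (a point): centre of the square key's bow, on its axis 55 mm above its tip; axes as the key's. The bow is 30 mm wide (x), 9 mm thick (y), 36 mm high: grasp it from above across its thickness. In the stand the key's collar rests on the stand's top; lift straight up, 21 mm to clear.
- round_key: another key, to be left in the stand: ROUND grey disc bow of diameter 36 mm, 9 mm thick, its stem 8 mm shorter (collar underside 13 mm above the tip), so it cannot work this lock. Origin at its tip, axes as the other key's.
- key_stand: fixed white block, 126 (its x) x 52 (its y) x 30 mm high on a 138 x 64 x 6 mm foot. Origin: centre of its underside. Two slots in its top, at x = -32 and +32 mm, each 17.5 mm along x by 5.8 mm along y, 24 mm deep; one key stands in each, either in either, blade along the stand's x.
- bench_timer: bystander, loose: small white timer, 58x62x15 (mm); leave it alone. Origin: centre of its underside.
- dish: bystander, loose: flat round petri dish, diameter 89, 14 high (mm); leave it alone. Origin: centre of its underside.
- slip_box: bystander, loose: tiny white cardboard box, 29x34x15 (mm); leave it alone. Origin: centre of its underside.
- pen: bystander, loose: black marker pen, 137 long, 15 high (mm); leave it alone. Origin: centre of its underside.
- tape: bystander, loose: roll of tape lying flat, diameter 86, 18 high (mm); leave it alone. Origin: centre of its underside.
- clip: bystander, loose: black binder clip, 40x32x16 (mm); leave it alone. Origin: centre of its underside.
- small_bottle: bystander, loose: small white screw-cap bottle, diameter 38, 74 high (mm); leave it alone. Origin: centre of its underside.
Not all that is in view belongs to the job. Leave any black, green or yellow look-alike of the round_key alone.

How it is judged:
By the outcome, as a careful person would: the job done as asked, in the order asked, and still so for the second after the job is handed in, while the arm keeps its last pose, push and grip.
It also fails if it takes over 58 s, if anything falls off the work surface, if the arm or the gripper's body presses on something with over 40 N, if the wrist force passes 120 N, or if a joint passes its speed limit or range.

ROBOT

A 6-joint arm with a two-finger parallel gripper is mounted at the origin on a cart in front of the work surface, level with it; the furniture and walls round the work are solid. World frame = base frame: x ahead of the robot, y to its left, z up, the work surface at z = 0. Lengths are in m, angles in rad, forces in N, time in s.
With the tool pointing down it reaches from about 0.375 to 0.975 m from the base axis. Payload 3.8 kg.
Tool frame: the origin (TCP) lies on the centre line of the jaws, within the pads' length; the fingertips stand 14 mm ahead of it and the grasp point (between the pads) lies 5 mm behind it; z points along the fingers, y is the line along which they close (so a half turn about z gives the same grasp; the last joint's range is limited). The gripper opens to 85 mm and grips with 20 to 120 N. Pads are 22 mm wide; open, the fingers measure 114 mm over their backs; the gripper's body (76 mm by 85 mm) begins 54 mm behind the grasp point. The pads swing forward as they close: fully open they stand 13 mm farther back than shut.
Start: joints at [1.291, 0.264, 1.604, -0, 1.274, -0.037], TCP at [0.162, 0.655, 0.245] pointing down, gripper open.
Joint ranges: [-2.63, 2.63], [-0.94, 2.18], [0.31, 2.57], [-1.31, 4.45], [0, 2.66], [-2.55, 2.55]. Speed limits (rad/s): [2.57, 2.57, 3.14, 3.14, 3.14, 3.14].

INTERFACE

Orientations are given as a rotation vector (axis times angle).
In Python, from workcell import bot, eyes, spot_in gives the robot as it stands.
- The arm moves only by the tool carry_out, never from a script. Its argument "series" is text: rows parted by semicolons, each of 4 numbers parted by spaces: the shift along the world's x, y, z in m, then the turn about the world's z in degrees. In form: tx ty tz roll; .... A call has 1 to 20 rows; each row shifts and turns the commanded pose from where the row before left it; what a row does not reach is not made up. A row lasts 1/8 s, in which the tool goes at most 62.5 mm and 10.7 degrees, less where a joint would pass 70% of its speed; a pose out of reach is approached as far as the arm can. A call is refused whole if a number of a shift passes 0.0625 or a number of a turn 10.7, either way. A call with a gripper value outside its range is refused whole. "jaw" is the gripper command: -1 is shut, 1 is fully open, values between are in proportion, set as the call begins (left out, the last holds). The fingers move at their own pace and stop on an object; "grip_force" is the grip in N (left out, the last holds). Time passes only in rows, so rows that do not move let the fingers close. It gives the time, the measured TCP pose, the force, the opening and the grip force at its end, in the units of the state.
- bot.read_state(): the state, without advancing time (a new reading comes with each control period).
- eyes.read_camera(name): name is "scene" or "top"; returns (picture, depth): 420x560x3 uint8, blue, green, red; 420x560 float32, m along the optical axis (not along the pixel's ray), 0 where there is no reading.
- eyes.get_calibration(name): a dict with "K" (3x3 intrinsics, pixels), "position" and "rotation" of the camera in the world. Camera axes: x right, y down, z forward; pixel columns grow to the right and rows downward; lengths in m; the calibration is good to about 2 mm. A picture is of the moment at which its call begins. get_calibration takes no time and is no camera call.
- bot.finish_job(): hands the job in; it is judged then, once.
Trained networks look in the newest picture that a camera, given by its name, has taken for a name from the list of things; names that differ only in an ending like _2 or _b are one class to them, and where a whole thing is asked for, a point or a joint stands for the part that bears it (a point fixed in the world has none). Each returns a list of dicts, best first, with "score" (0 to 1); they miss things now and then, are a little off and sometimes report something else, mostly with a low value. They report only what shows in the picture. A call takes as long as a camera call. They do not tell look-alikes from the thing itself.
- spot_in(camera, target): "rect" ([centre column, centre row, width, height] in pixels, round what is visible of it).
The state is a dict: "time": time; "q": joint angles; "joint_vel": joint speeds; "joint_torque": joint torques, N m; "tool_pos": TCP position; "tcp_rot": TCP orientation; "wrist_force": force on the tool from outside, world axes, zero at the start; "torque": the same for the moment, N m; "width": opening from 0.0 (shut) to 1.0 (fully open); "grip_force": force on a finger pad.
Only numpy, scipy, OpenCV 4.12 (cv2) and the standard library are available. Lean on these libraries where they do the work, as an engineer would, in place of code of your own. Each camera call takes 0.05 s, during which the arm holds its last target. There are 200 camera calls.

## Working session

There is one attempt and no reset: what is moved stays moved. The work goes in short steps, Python scripts to look and compute and a tool call to move; the robot and the scene stay as the last step left them, time stands still between calls to the robot, and variables do not carry over. Pictures are saved under pics/ and viewed, at most 10 in all, crops included, and the job is handed in when it is done.

Besides the shell and the picture viewer there is one more tool, called after "Request:" by a JSON object that holds its "op" and its "data", one argument or row to a line. carry_out: Moves the arm, as the interface text tells. Its arguments: {"type":"object","properties":{"series":{"type":"string"},"jaw":{"type":"number"},"grip_force":{"type":"number"}},"required":["series"]}

```bash
mkdir -p pics; cat > h.py <<'E'
from workcell import bot, eyes, spot_in
import numpy as np, cv2
def cloud(n,d):
    c=eyes.get_calibration(n);K=np.array(c["K"]);R=np.array(c["rotation"]);
    v,u=np.mgrid[:420,:560]
    p=np.stack([(u-K[0,2])/K[0,0]*d,(v-K[1,2])/K[1,1]*d,d],-1)
    return p@R.T+np.array(c["position"])
E
python3 - <<'E'
from h import *
for n in("scene","top"):
    p,d=eyes.read_camera(n);cv2.imwrite(f"pics/{n}0.png",p);np.save(n,d);np.save(n+"p",p)
    c=eyes.get_calibration(n);print(n,c["position"],np.array(c["K"])[0],np.array(c["rotation"]).round(3).tolist())
    C=cloud(n,d)
    for t in("switch_box","square_key","round_key","key_stand"):
        for r in spot_in(n,t)[:3]:
            u,v=map(int,r["rect"][:2]);print(t,round(r["score"],2),np.round(r["rect"]),C[v,u].round(3))
print(bot.read_state())
E
```

```text
scene [-0.43443224 -0.62726226  0.67206776] [487.93006911   0.         283.318734  ] [-1.854, 1.019, -0.645]Traceback (most recent call last):
  File "<stdin>", line 5, in <module>
  File "h.py", line 7, in cloud
    return p@R.T+np.array(c["position"])
           ~~~~~^~~~~~~~~~~~~~~~~~~~~~~~
ValueError: operands could not be broadcast together with shapes (420,560) (3,)
```

View pics/scene0.png

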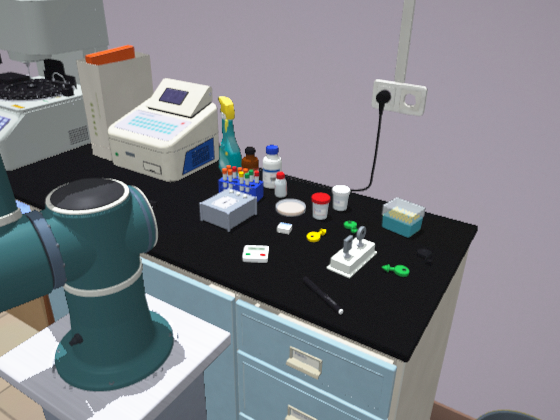

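The scene picture shows the stand at about (353,255) with the two keys up, and the grey box at (228,207). The rotation is a rotation vector, so I'll fix the helper.

```bash
sed -i 's/R=np.array(c\["rotation"\]);/R=cv2.Rodrigues(np.array(c["rotation"],float))[0]/' h.py
python3 - <<'E'
from h import *
for n in("scene","top"):
    p,d=eyes.read_camera(n);cv2.imwrite(f"pics/{n}1.png",p);np.save(n,d);np.save(n+"p",p)
    c=eyes.get_calibration(n);print(n,c["position"],np.array(c["K"])[0])
    C=cloud(n,d)
    for t in("switch_box","square_key","round_key","key_stand"):
        for r in spot_in(n,t)[:3]:
            u,v=map(int,r["rect"][:2]);print(t,round(r["score"],2),np.round(r["rect"]),C[v,u].round(3))
print(bot.read_state())
E
```

```text
scene [-0.43443224 -0.62726226  0.67206776] [487.93006911   0.         283.318734  ]
switch_box 0.71 [226. 209.  58.  43.] [0.483 0.105 0.05 ]
square_key 0.56 [348. 246.  10.  24.] [ 0.472 -0.257  0.067]
round_key 0.63 [350. 227.  13.  12.] [ 0.648 -0.189  0.009]
round_key 0.54 [364. 237.  14.  22.] [ 0.551 -0.265  0.052]
round_key 0.49 [426. 256.  15.  15.] [ 0.626 -0.404  0.008]
key_stand 0.7 [351. 261.  53.  31.] [ 0.475 -0.267  0.027]
top [ 0.20682997 -0.04817914  1.75885799] [541.21845118   0.         286.67527183]
switch_box 0.71 [230. 221.  36.  42.] [0.525 0.13  0.054]
round_key 0.69 [391. 193.  16.  16.] [ 0.628 -0.4    0.007]
round_key 0.59 [310. 212.   8.  20.] [ 0.565 -0.129  0.009]
round_key 0.59 [329. 185.  16.  10.] [ 0.656 -0.19   0.011]
key_stand 0.63 [347. 227.  24.  49.] [ 0.506 -0.247  0.035]
{'time': 0.55, 'q': array([ 1.29108858e+00,  2.63907187e-01,  1.60402377e+00,  1.75352837e-05,
        1.27367455e+00, -3.68578597e-02]), 'joint_vel': array([-7.96062673e-04, -8.17218503e-04, -2.69641482e-05,  2.69818467e-04,
       -1.22207266e-04,  6.93587953e-04]), 'joint_torque': array([ 6.17786591e-04, -5.14527011e+01, -3.67350984e+01,  1.43762504e-04,
        1.95078625e-03,  1.73137340e-05]), 'tool_pos': array([0.16228361, 0.65519294, 0.24526201]), 'tcp_rot': array([-3.80536763e-01, -3.11844182e+00,  1.57912878e-05]), 'wrist_force': array([-0.21845317,  0.21309803,  0.89258242]), 'torque': array([-0.09470405, -0.04706147,  0.01776186]), 'grip_force': 0.0, 'width': 0.996272538486939}
```

View pics/top1.png

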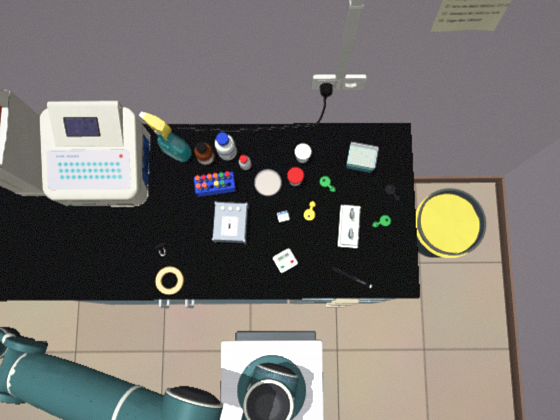

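```bash
python3 - <<'E'
from h import *
P=np.load("scenep.npy");T=np.load("topp.npy")
f=lambda i,u,v,w,h,s:cv2.resize(i[v:v+h,u:u+w],None,fx=s,fy=s,interpolation=cv2.INTER_CUBIC)
a=f(P,322,220,66,50,6);b=f(P,195,180,66,50,6);c=f(T,325,202,50,50,6);d=f(T,205,197,50,50,6)
cv2.imwrite("pics/z.png",np.vstack([np.hstack([a,b]),np.hstack([c,d,np.zeros((300,192,3),np.uint8)])]))
for n in("scene","top"):
    C=cloud(n,np.load(n+".npy"))
    for nm,(x,y),zr,m in(("stand",(.49,-.25),(.024,.037),.1),("box",(.52,.13),(.048,.059),.1),("bow",(.49,-.25),(.058,.09),.1)):
        k=(abs(C[...,0]-x)<m)&(abs(C[...,1]-y)<m)&(C[...,2]>zr[0])&(C[...,2]<zr[1])
        nl,L,st,_=cv2.connectedComponentsWithStats(k.astype(np.uint8))
        for i in range(1,nl):
            if st[i,4]<8: continue
            q=C[L==i];r=cv2.minAreaRect((q[:,:2]*1000).astype(np.float32))
            print(n,nm,st[i],np.round(r[0],1),np.round(r[1],1),round(r[2],1),np.median(q[:,2]).round(4),q[:,2].max().round(4))
E
```

```text
scene stand [331 238  44  30 551] [ 514.6 -257.6] [ 54.3 130.2] 84.4 0.0277 0.0366
scene box [200 188  57  28 769] [524.3 129.8] [107.6 126. ] 86.6 0.0517 0.059
scene bow [357 227   9  12  76] [ 544.5 -259.5] [11.6 33.4] 86.0 0.0702 0.0799
scene bow [344 236   9  14  89] [ 482.9 -255.8] [ 9.9 34. ] 84.3 0.0719 0.0812
top stand [340 206  19  40 477] [ 513.3 -254.9] [ 52.7 127.1] 84.4 0.03 0.037
top box [212 202  36  40 890] [523.2 131.4] [107.3 124.9] 87.4 0.0544 0.059
top bow [350 208   4  11  38] [ 544.9 -257.8] [ 9.  32.3] 85.9 0.0764 0.0897
top bow [348 228   5  10  33] [ 480.8 -252. ] [ 9.9 27.8] 84.0 0.0805 0.0843
```

View pics/z.png

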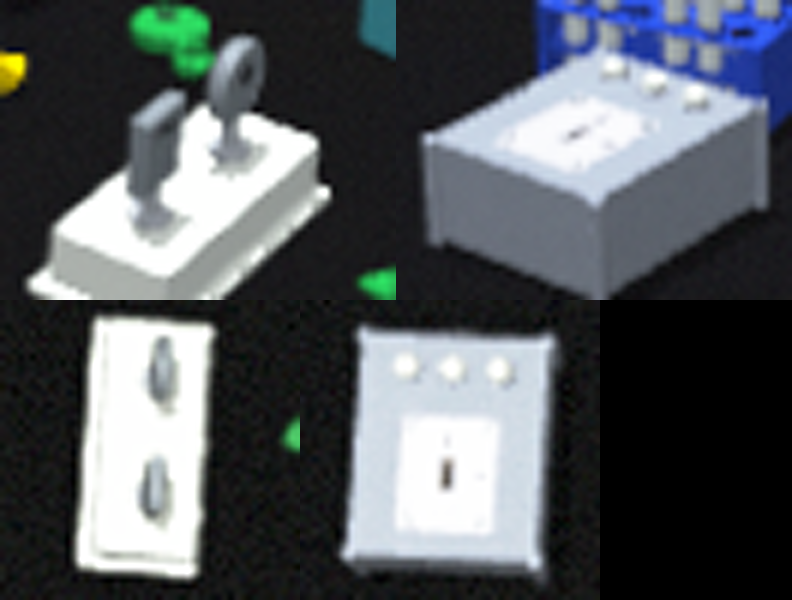

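The square key is the nearer one (scene (348,246), x≈0.48), and the round one is at x≈0.545. The slot is a dark mark in the plate, near top pixel (229.5,226). Next I refine the slot, plate, and bow positions.

```bash
cat >> h.py <<'E'
def onplane(n,uv,z):
    c=eyes.get_calibration(n);K=np.array(c["K"]);R=cv2.Rodrigues(np.array(c["rotation"],float))[0]
    uv=np.atleast_2d(uv).astype(float)
    r=np.c_[(uv[:,0]-K[0,2])/K[0,0],(uv[:,1]-K[1,2])/K[1,1],np.ones(len(uv))]@R.T
    p=np.array(c["position"]);return p+r*((z-p[2])/r[:,2])[:,None]
E
python3 - <<'E'
from h import *
for n,(u,v) in(("scene",(291-0,0)),("top",(229.5,225.8))):
    if n=="scene": u,v=195+(575-396)/6,180+132/6
    P=np.load(n+"p.npy").astype(float).min(2);C=cloud(n,np.load(n+".npy"))
    # plate: bright
    m=np.zeros(P.shape,np.uint8);U,V=int(u),int(v)
    m[V-16:V+17,U-16:U+17]=1
    b=((P>222)&(m>0)).astype(np.uint8)
    nl,L,st,ce=cv2.connectedComponentsWithStats(b);i=1+np.argmax(st[1:,4]);
    vv,uu=np.where(L==i);X=onplane(n,np.c_[uu,vv],.055)
    r=cv2.minAreaRect((X[:,:2]*1000).astype(np.float32));print(n,"plate",st[i],np.round(r[0],1),np.round(r[1],1),round(r[2],1))
    w=np.zeros_like(P);w[V-4:V+5,U-3-(n=="scene"):U+4+(n=="scene")]=1
    w=w*np.clip(200-P,0,None)
    vv,uu=np.where(w>0);ww=w[vv,uu];X=onplane(n,np.c_[uu,vv],.055)[:,:2]*1000
    mu=(X*ww[:,None]).sum(0)/ww.sum();S=np.cov(X.T,aweights=ww);e,E=np.linalg.eigh(S)
    print("slot",mu.round(1),len(ww),np.sqrt(e).round(1),np.degrees(np.arctan(E[1,1]/E[0,1])).round(1))
    print(P[V-6:V+7,U-6:U+7].astype(int))
    k=(abs(C[...,0]-.52)<.1)&(abs(C[...,1]-.13)<.1)&(C[...,2]>.048)&(C[...,2]<.0585)
    nl,L,st,_=cv2.connectedComponentsWithStats(k.astype(np.uint8));i=1+np.argmax(st[1:,4]);vv,uu=np.where(L==i)
    r=cv2.minAreaRect((onplane(n,np.c_[uu,vv],.055)[:,:2]*1000).astype(np.float32));print("box top",np.round(r[0],1),np.round(r[1],1),round(r[2],1))
E
```

```text
scene plate [212 196  24  13 181] [508.2 129.1] [51.1 64.3] 86.6
slot [505.3 128.3] 2 [nan 1.9] -56.0
[[201 199 201 200 205 216 202 215 215 235 227 210 200]
 [199 201 205 222 233 240 232 234 240 250 246 238 233]
 [203 221 232 243 248 249 250 250 250 250 250 249 242]
 [233 242 248 249 249 250 250 250 248 249 239 232 241]
 [248 248 249 250 250 250 250 245 240 243 233 231 249]
 [249 249 250 250 249 245 229 209 206 231 247 250 250]
 [250 250 250 247 237 218 160 181 224 240 249 250 250]
 [249 249 249 246 233 216 220 238 250 250 249 242 234]
 [249 249 248 248 247 244 249 249 250 250 249 237 223]
 [247 248 248 248 249 249 250 250 250 249 249 243 234]
 [231 240 244 247 249 248 247 241 249 242 234 220 201]
 [204 214 223 233 241 244 237 224 241 218 200 199 201]
 [200 199 200 203 217 228 221 219 219 201 200 200 201]]
box top [517.  123.7] [106.9 129.4] 87.5
top plate [221 216  18  20 320] [510.  131.2] [54.4 61.7] 89.6
slot [509.  132.5] 12 [1.1 4.2] -3.2
[[252 254 254 254 254 254 244 252 254 254 254 254 252]
 [254 254 254 254 254 254 232 252 254 253 254 254 254]
 [253 254 254 254 254 254 241 252 254 254 254 254 254]
 [254 254 254 254 254 254 251 252 254 254 254 254 254]
 [254 254 254 254 255 232 198 221 254 254 254 254 254]
 [254 254 254 255 255 210 125 190 255 254 254 254 254]
 [254 254 254 255 255 201  93 193 255 255 254 252 251]
 [253 254 254 255 255 192  85 194 255 255 254 246 241]
 [254 254 254 255 255 180  87 197 255 254 254 254 254]
 [253 254 254 255 255 212 179 226 255 254 254 254 254]
 [254 254 254 254 255 250 251 253 254 254 254 254 254]
 [253 254 254 254 254 254 254 254 254 254 254 254 254]
 [253 254 254 254 254 254 254 253 253 254 254 254 254]]
box top [523.3 132.3] [103.7 123.9] 87.8<stdin>:16: RuntimeWarning: invalid value encountered in sqrt
```

```bash
python3 - <<'E'
from h import *
for n,u,v,T in(("scene",225,201,240),("top",229,225,250)):
    P=np.load(n+"p.npy").astype(float).min(2)
    w=np.zeros_like(P);w[v-2:v+5,u-3:u+5]=1;w*=np.clip(T-P,0,None)
    vv,uu=np.where(w>0);ww=w[vv,uu];X=onplane(n,np.c_[uu,vv],.055)[:,:2]*1000
    mu=(X*ww[:,None]).sum(0)/ww.sum();S=np.cov(X.T,aweights=ww);e,E=np.linalg.eigh(S)
    print(n,"slot",mu.round(1),len(ww),np.sqrt(e).round(1),np.degrees(np.arctan(E[1,1]/E[0,1])).round(1))
E
```

```text
scene slot [507.3 128. ] 18 [2.8 6.6] 0.6
top slot [509.4 132.4] 18 [2.2 4.9] -2.1
```

Request:
{"op": "carry_out", "data": {
  "series": "0.035 -0.03 0 1; 0.035 -0.03 0 1; 0.035 -0.03 0 1; 0.035 -0.03 0 1; 0.035 -0.03 0 1; 0.035 -0.03 0 1; 0.035 -0.03 0 1; 0.035 -0.03 0 1; 0.003 -0.048 0 0.4; 0.003 -0.048 0 0; 0.003 -0.048 0 0; 0.003 -0.048 0 0; 0.003 -0.048 0 0; 0.003 -0.048 0 0; 0.003 -0.048 0 0; 0.003 -0.048 0 0; 0.003 -0.048 0 0; 0.003 -0.048 0 0; 0.003 -0.048 0 0; 0.003 -0.048 0 0",
  "jaw": -0.2
}}

```text
time: 3.05
tool_pos: [0.4783, -0.1625, 0.2457]
tcp_rot: [0.151, 3.137, -0.0]
wrist_force: [0.4, -0.4, 0.6]
width: 0.401
grip_force: 0.0
```

Request:
{"op": "carry_out", "data": {
  "series": "0.002 -0.045 0 0; 0.002 -0.0455 0 0; 0 0 -0.045 0; 0 0 -0.045 0; 0 0 0 0; 0 0 0 0"
}}

```text
time: 3.8
tool_pos: [0.4832, -0.2517, 0.1568]
tcp_rot: [0.151, 3.136, -0.001]
wrist_force: [0.1, -0.5, 1.5]
width: 0.398
grip_force: 0.0
```

```bash
python3 - <<'E'
from h import *
s=bot.read_state();print(s["tool_pos"],s["tcp_rot"])
p,d=eyes.read_camera("scene");t,_=eyes.read_camera("top")
a=cv2.resize(p[190:280,310:400],None,fx=4.4,fy=4.4,interpolation=3);b=cv2.resize(t[182:272,305:395],None,fx=4.4,fy=4.4,interpolation=3)
cv2.imwrite("pics/g.png",np.hstack([a,b]))
E
```

```text
[ 0.48316997 -0.25168501  0.15682837] [ 1.50566791e-01  3.13633272e+00 -1.36715740e-03]
```

View pics/g.png

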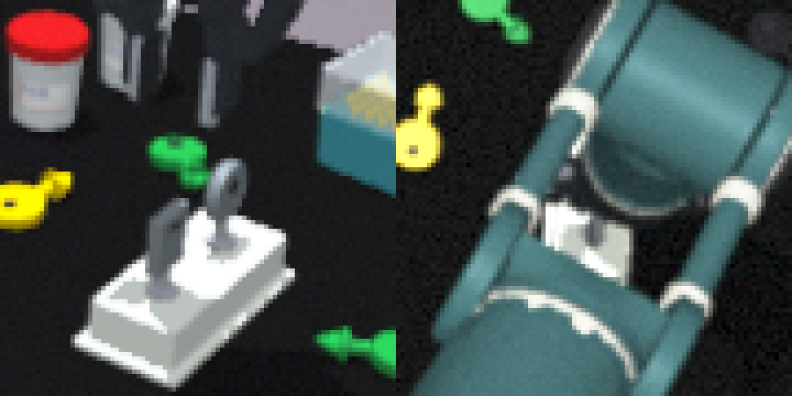

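Request:
{"op": "carry_out", "data": {
  "series": "-0.001 -0.0015 -0.033 0; 0 0 -0.033 0; 0 0 -0.022 0; 0 0 -0.01 0; 0 0 0 0; 0 0 0 0"
}}

```text
time: 4.65
tool_pos: [0.4826, -0.2535, 0.0589]
tcp_rot: [0.151, 3.135, -0.002]
wrist_force: [-0.1, -0.6, 0.1]
width: 0.403
grip_force: 0.0
```

Request:
{"op": "carry_out", "data": {
  "series": "0 0 0 0; 0 0 0 0; 0 0 0 0; 0 0 0 0",
  "jaw": -1,
  "grip_force": 25
}}

```text
time: 5.15
tool_pos: [0.482, -0.2533, 0.0583]
tcp_rot: [0.151, 3.136, -0.001]
wrist_force: [-0.7, 0.5, 6.4]
width: 0.102
grip_force: 29.0
```

Request:
{"op": "carry_out", "data": {
  "series": "0 0 0 0; 0 0 0 0; 0 0 0.005 0; 0 0 0.01 0; 0 0 0.015 0; 0 0 0.02 0; 0 0 0.03 0; 0 0 0.03 0; 0 0 0 0; 0 0 0 0",
  "grip_force": 80
}}

```text
time: 6.4
tool_pos: [0.4807, -0.2525, 0.1669]
tcp_rot: [-0.151, -3.137, -0.0]
wrist_force: [0.2, -0.3, -1.9]
width: 0.095
grip_force: 77.8
```

```bash
python3 - <<'E'
from h import *
s=bot.read_state();print(s["tool_pos"],s["wrist_force"],s["torque"])
p,d=eyes.read_camera("scene");np.save("sk",d)
print(spot_in("scene","square_key")[:1])
cv2.imwrite("pics/l.png",cv2.resize(p[170:290,310:410],None,fx=5,fy=5,interpolation=3))
E
```

```text
[ 0.48070111 -0.25251468  0.16693873] [ 0.20542896 -0.33851259 -1.93988079] [0.01083739 0.00417184 0.03412008]
[{'rect': [257.4, 252.4, 27.6, 14.9], 'score': 0.71}]
```

View pics/l.png

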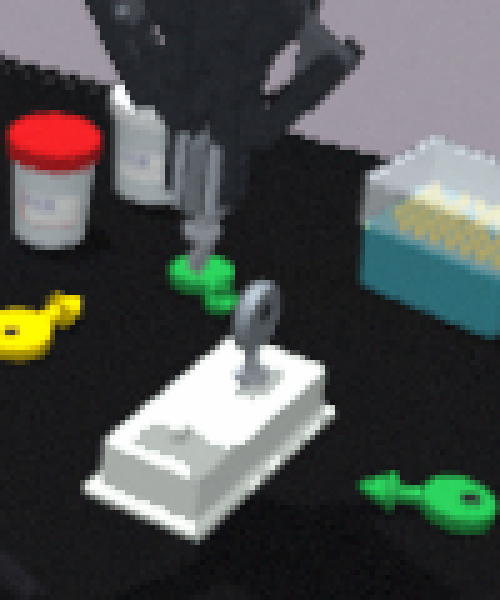

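The key is lifted; its tip hangs below the fingers at about (196,265) in the crop, and the round key is still standing. Now over to the slot.

Request:
{"op": "carry_out", "data": {
  "series": "0.003 0.025 0 0.7; 0.003 0.042 0 1; 0.003 0.045 0 1; 0.003 0.045 0 0; 0.003 0.045 0 0; 0.003 0.045 0 0; 0.003 0.045 0 0; 0.003 0.045 0 0; 0.003 0.03 0 0; 0.001 0.0155 0 0; 0 0 0 0; 0 0 -0.02 0; 0 0 -0.02 0; 0 0 0 0; 0 0 0 0"
}}

```text
time: 8.38
tool_pos: [0.5096, 0.1289, 0.1277]
tcp_rot: [0.079, 3.14, -0.0]
wrist_force: [-0.3, 0.1, -0.1]
width: 0.094
grip_force: 78.0
```

```bash
python3 - <<'E'
from h import *
s=bot.read_state();print(s["tool_pos"],s["tcp_rot"],s["wrist_force"])
p,d=eyes.read_camera("scene");t,_=eyes.read_camera("top")
a=cv2.resize(p[150:240,185:275],None,fx=4.4,fy=4.4,interpolation=3);b=cv2.resize(t[180:270,185:275],None,fx=4.4,fy=4.4,interpolation=3)
cv2.imwrite("pics/b.png",np.hstack([a,b]))
E
```

```text
[0.50958352 0.12889149 0.1277194 ] [ 7.87087082e-02  3.14030893e+00 -2.49471525e-04] [-0.29825906  0.06911593 -0.13695419]
```

View pics/b.png

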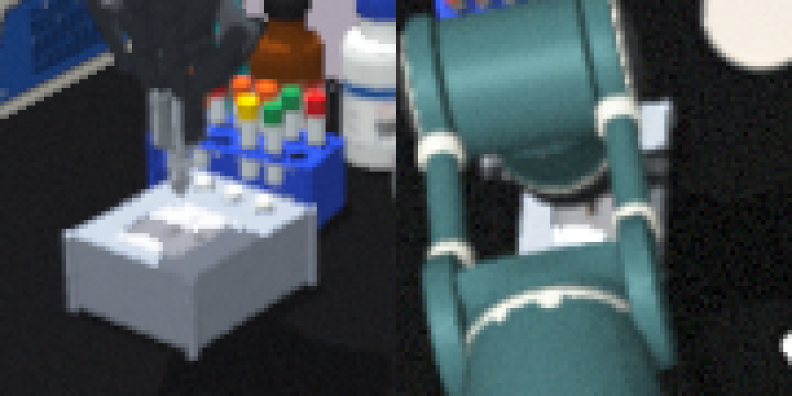

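Request:
{"op": "carry_out", "data": {
  "series": "-0.001 0.001 -0.01 0; 0 0 -0.01 0; 0 0 -0.003 0; 0 0 -0.002 0; 0 0 -0.002 0; 0 0 0 0; 0 0 0 0"
}}

```text
time: 9.35
tool_pos: [0.5086, 0.131, 0.1004]
tcp_rot: [0.077, 3.14, 0.001]
wrist_force: [1.3, 3.2, -2.4]
width: 0.097
grip_force: 77.8
```

Request:
{"op": "carry_out", "data": {
  "series": "0 0.0006 -0.001 0; 0 0 -0.002 0; 0 0 -0.002 0; 0 0 0 0"
}}

```text
time: 9.85
tool_pos: [0.5086, 0.1316, 0.0953]
tcp_rot: [0.077, 3.14, 0.001]
wrist_force: [1.0, 3.5, 0.0]
width: 0.09
grip_force: 78.1
```

Request:
{"op": "carry_out", "data": {
  "series": "0 0.0006 0 0; 0 0 -0.002 0; 0 0 -0.001 0; 0 0 0 0"
}}

```text
time: 10.35
tool_pos: [0.5079, 0.1318, 0.0918]
tcp_rot: [-0.077, -3.14, 0.0]
wrist_force: [-0.7, 1.9, -2.1]
width: 0.092
grip_force: 78.1
```

Request:
{"op": "carry_out", "data": {
  "series": "0 0.0003 -0.001 2; 0 0 -0.001 -4; 0 0 -0.001 4; 0 0 -0.001 -4; 0 0 -0.001 4; 0 0 -0.001 -4; 0 0 0 2; 0 0 0 0"
}}

```text
time: 11.35
tool_pos: [0.5082, 0.1322, 0.0864]
tcp_rot: [-0.074, -3.14, -0.0]
wrist_force: [-1.7, 1.6, 2.6]
width: 0.095
grip_force: 78.6
```

Request:
{"op": "carry_out", "data": {
  "series": "0 0 -0.001 2; 0 0 -0.001 -4; 0 0 -0.001 4; 0 0 -0.001 -4; 0 0 0 2; 0 0 0 0"
}}

```text
time: 12.1
tool_pos: [0.5092, 0.1323, 0.0834]
tcp_rot: [0.074, 3.139, 0.0]
wrist_force: [-1.6, 0.9, 6.9]
width: 0.09
grip_force: 79.3
```

Request:
{"op": "carry_out", "data": {
  "series": "0 0 -0.001 2; 0 0 -0.001 -4; 0 0 0 2; 0 0 0 0"
}}

```text
time: 12.6
tool_pos: [0.5094, 0.1325, 0.0833]
tcp_rot: [0.074, 3.139, 0.001]
wrist_force: [-7.0, -0.2, 19.1]
width: 0.091
grip_force: 81.2
```

Request:
{"op": "carry_out", "data": {
  "series": "0 0 0.001 -4; 0 0 0 -5; 0 0 0 -6; 0 0 0 -6; 0 0 0 0"
}}

```text
time: 13.22
tool_pos: [0.5094, 0.1329, 0.0834]
tcp_rot: [0.646, 3.072, 0.003]
wrist_force: [-3.2, 4.3, 11.7]
width: 0.095
grip_force: 80.1
```

```bash
python3 - <<'E'
from h import *
s=bot.read_state();print(s["tool_pos"],s["tcp_rot"],s["wrist_force"],s["torque"],s["q"])
E
```

```text
[0.50941094 0.13294476 0.08339049] [6.46471818e-01 3.07244591e+00 2.71741001e-03] [-3.21440112  4.2673027  11.67411333] [ 0.52158897  0.74136145 -0.00240058] [ 2.07442914e-01  1.43830144e-01  2.07175921e+00  1.04092588e-03
  9.23594332e-01 -9.49211309e-01]
```

Request:
{"op": "carry_out", "data": {
  "series": "0 0 0 -8; 0 0 0 -8; 0 0 0 -8; 0 0 0 -8; 0 0 0 -8; 0 0 0 -8; 0 0 0 0; 0 0 0 0",
  "grip_force": 100
}}

```text
time: 14.22
tool_pos: [0.5098, 0.1333, 0.0835]
tcp_rot: [1.84, 2.545, 0.005]
wrist_force: [-3.0, 4.3, 11.2]
width: 0.096
grip_force: 97.5
```

```bash
python3 - <<'E'
from h import *
s=bot.read_state();print(s["wrist_force"],s["torque"])
E
```

```text
[-3.0225317   4.29755226 11.20939241] [0.79426844 0.55855709 0.06258578]
```

Request:
{"op": "carry_out", "data": {
  "series": "0 0 0 -7; 0 0 0 -6; 0 0 0 -5; 0 0 0 -4; 0 0 0 0; 0 0 0 0"
}}

```text
time: 14.98
tool_pos: [0.5101, 0.1333, 0.0835]
tcp_rot: [2.291, 2.148, 0.006]
wrist_force: [-2.5, 4.1, 9.0]
width: 0.089
grip_force: 97.5
```

```bash
python3 - <<'E'
from h import *
s=bot.read_state();print(s["wrist_force"],s["torque"],s["joint_torque"][5])
E
```

```text
[-2.54082816  4.05884354  9.011728  ] [0.81827437 0.40395219 0.13012515] 0.10002261959016323
```

Request:
{"op": "carry_out", "data": {
  "series": "0 0 0 -3; 0 0 0 0; 0 0 0 0"
}}

```text
time: 15.35
tool_pos: [0.5101, 0.1333, 0.0835]
tcp_rot: [2.347, 2.087, 0.007]
wrist_force: [-2.6, 4.0, 11.0]
width: 0.095
grip_force: 97.5
```

```bash
python3 - <<'E'
from h import *
s=bot.read_state();print(s["torque"],s["joint_torque"][5])
E
```

```text
[0.79103456 0.4396651  0.06475231] 0.11825448833405972
```

Request:
{"op": "carry_out", "data": {
  "series": "0 0 0 -3; 0 0 0 0; 0 0 0 0"
}}

```text
time: 15.72
tool_pos: [0.5101, 0.1333, 0.0834]
tcp_rot: [2.401, 2.025, 0.007]
wrist_force: [-1.6, 4.3, 10.8]
width: 0.091
grip_force: 97.5
```

```bash
python3 - <<'E'
from h import *
s=bot.read_state();print(s["torque"],s["joint_torque"][5])
E
```

```text
[0.7653096  0.37535979 0.14768873] 0.12125023640692234
```

Request:
{"op": "carry_out", "data": {
  "series": "0 0 0 -3; 0 0 0 0; 0 0 0 0"
}}

```text
time: 16.1
tool_pos: [0.5102, 0.1333, 0.0834]
tcp_rot: [2.452, 1.962, 0.007]
wrist_force: [-1.9, 4.0, 10.9]
width: 0.094
grip_force: 97.5
```

```bash
python3 - <<'E'
from h import *
for i in range(3):
    p,d=eyes.read_camera("scene");s=bot.read_state();print(s["torque"],s["joint_torque"][5],s["tool_pos"])
cv2.imwrite("pics/t.png",cv2.resize(p[150:240,185:275],None,fx=6.6,fy=6.6,interpolation=3))
E
```

```text
[0.80061103 0.39251383 0.21556639] 0.23476431146264076 [0.51022317 0.13330428 0.08345794]
[0.81648333 0.35533933 0.30523485] 0.23451905697584152 [0.51019029 0.13331486 0.08344876]
[0.80137807 0.4443854  0.18115462] 0.234500365331769 [0.51020201 0.13332233 0.08345838]
```

View pics/t.png

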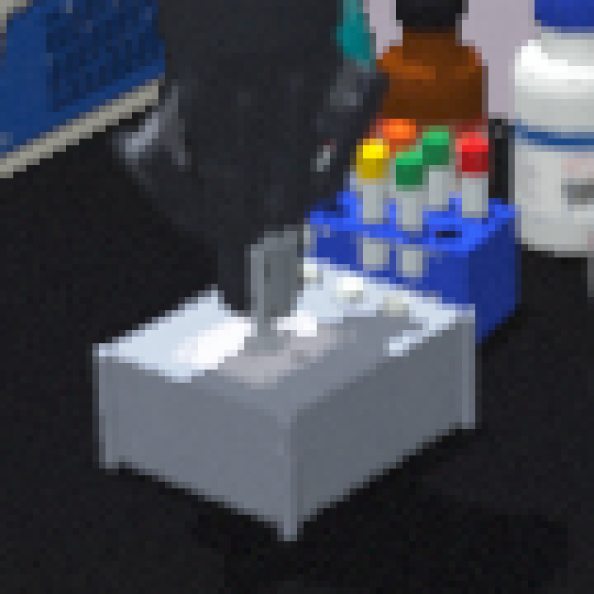

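The picture shows the key home, with its collar on the plate at about (268,343) and the bow turned across. The wrist torque jumped from 0.12 to 0.235 N m, which is the stop. I'll add a small margin and then hand in.

Request:
{"op": "carry_out", "data": {
  "series": "0 0 0 -1; 0 0 0 0; 0 0 0 0; 0 0 0 0"
}}

```text
time: 16.75
tool_pos: [0.5102, 0.1333, 0.0834]
tcp_rot: [2.469, 1.941, 0.007]
wrist_force: [-2.2, 5.7, 9.1]
width: 0.095
grip_force: 97.5
```

```bash
python3 - <<'E'
from h import *
s=bot.read_state();print(s["time"],s["joint_torque"][5],s["tool_pos"],s["grip_force"])
if s["joint_torque"][5]>.2: print(bot.finish_job())
E
```

```text
16.75 0.32246723771095276 [0.51020732 0.13329895 0.08344381] 97.5419282913208
the job is handed in; nothing more can be done
None
```

The job is handed in at 16.75 s: the square-bowed key is fully home and held turned clockwise against its stop with a 97.5 N grip, and the round key was left standing in the stand.

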